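Book in the polishing-shot level at the jeweller's bench

ROBOT

A 7-joint arm with a two-finger parallel gripper is mounted at the origin on the work surface. World frame = base frame: x ahead of the robot, y to its left, z up, the work surface at z = 0. Lengths are in m, angles in degrees, forces in N, time in s.
With the tool pointing down it reaches from about 0.425 to 1.025 m from the base axis. Payload 3.6 kg.
Tool frame: the origin (TCP) lies at the very end of the fingers, on their centre line; the grasp point (between the pads) lies 19 mm behind it; z points along the fingers, y is the line along which they close (so a half turn about z gives the same grasp; the last joint's range is limited). The gripper opens to 85 mm and grips with 20 to 120 N. Pads are 22 mm wide; open, the fingers measure 114 mm over their backs; the gripper's body (76 mm by 85 mm) begins 54 mm behind the grasp point. The pads swing forward as they close: fully open they stand 13 mm farther back than shut.
Start: joints at [67.58, 33.873, 2.773, 92.16, -1.908, 54.013, -1.931], TCP at [0.213, -0.693, 0.231] pointing down, gripper open.
Joint ranges: [-153.93, 153.93], [-27.13, 128.08], [-72.61, 78.16], [10.71, 143.7], [-87.88, 267.88], [4.46, 118.87], [-176.78, 176.78]. Speed limits (degrees/s): [147.25, 147.25, 180, 180, 180, 180, 180].

INTERFACE

Orientations are given as [roll, pitch, yaw] about the fixed x, y, z axes, in that order (R = Rz(yaw) Ry(pitch) Rx(roll)).
In Python, from plant import readout, read_camera, get_calibration, r gives the robot as it stands.
- The arm moves only by the shell command python3 -m crank 'ROWS'. ROWS is a JSON object whose one key "deltas" holds a list of rows, each a list of 3 entries, a list of its own where there are three numbers: the finger opening in mm, from 0 to 85.4, then the shift along the tool's x, y, z in units of 25 mm (1.0 is 25 mm), then the turn, a rotation vector about the tool's x, y, z in units of 6 degrees (1.0 is 6 degrees). In form: {"deltas": [[fingers, [x, y, z], [ax, ay, az]], ...]}. A call has exactly 10 rows; each row shifts and turns the commanded pose from where the row before left it, along the tool's axes as they then stand; what a row does not reach is not made up. A row lasts 1/12 s, in which the tool goes at most 41.7 mm and 7.16 degrees, less where a joint would pass 70% of its speed; a pose out of reach is approached as far as the arm can. A call is refused whole if a number of a shift passes 1 or a number of a turn 1, either way. A call with a gripper value outside its range is refused whole. The fingers move at their own pace and stop on an object; the grip force is fixed at half the most. Time passes only in rows, so rows that do not move let the fingers close, or fill a call up. It gives the time, the measured TCP pose, the force, the opening and the grip force at its end, in the units of the state.
- readout.state(): the state, without advancing time (a new reading comes with each control period).
- read_camera(name): name is "side" or "top"; returns the picture (480x640x3 uint8, red, green, blue); there is no depth.
- get_calibration(name): a dict with "K" (3x3 intrinsics, pixels), "k1" (the pictures are not rectified: a ray, as slopes to the right and down, at radius r is drawn at 1 + k1 r^2 times it, then the intrinsics apply), "R" (3x3) and "t" (3): a world point X has camera coordinates R X + t. Camera axes: x right, y down, z forward; pixel columns grow to the right and rows downward; lengths in m; the calibration is good to about 2 mm. A picture is of the moment at which its call begins. get_calibration takes no time and is no camera call.
- r.hand_in(): hands the job in; it is judged then, once.
The state is a dict: "t": time; "joints": joint angles; "qvel": joint speeds; "joint_efforts": joint torques, N m; "tool_pos": TCP position; "orientation": TCP orientation; "ft_force": force on the tool from outside, world axes, zero at the start; "torque": the same for the moment, N m; "opening": finger opening in m; "gripper_force": force on a finger pad.
Only numpy, scipy, OpenCV 4.12 (cv2) and the standard library are available. Lean on these libraries where they do the work, as an engineer would, in place of code of your own. Each camera call takes 0.05 s, during which the arm holds its last target. There are 200 camera calls.

TASK

First turn the shot can where it stands so that its label squarely faces the scanner, and let it go. Then take the gauge rod from its rest, push it down the hopper's slanted guide tube until its collar stops at the mouth, and draw it right out. Finish holding it still and level in the gripper, its tip two or three centimetres above the middle of the round window on top of the scanner, touching nothing else; keep the can upright and leave the other things where they are.

Things in the scene. Friction and masses are not known exactly. Their poses are not given: they have to be found in the camera images.
- shot_can: loose upright aluminium can, 60 dia, 88 tall, 0.25-0.5 kg; origin: centre of underside, z up. Its +x points out through the paper label (28 x 50) on its side; a raised pale rib on the black lid (26 x 7, 4 high) runs from the centre towards the label. Stands 125 in front (-x) of the scanner's centre, label turned 35 to 115 degrees counterclockwise from facing it
- can_label (a point): middle of the can's label, 31 from the can's axis, 45 up
- scanner: black fixed block, 80 (x) x 110 (y) x 93 tall, origin at the centre of its underside, z up; its own -x face carries the scan window and looks towards the can and roughly towards the robot. The label faces it squarely when the can's +x is parallel to the scanner's +x
- scan_window (a point): middle of the upright scan window on the scanner's -x face, 50 up
- read_window (a point): middle of the round reading window (40 dia steel rim) on top of the scanner, 95 above the table, 2 proud of the top
- gauge_rod: loose, 0.14 kg. Its +x runs along the axis to the tip; origin on the axis at the collar's tip-side face. Steel rod 9 dia, x 0 to 120; collar 36 dia, x -6 to 0; square wooden handle 16 x 16, x -130 to -6. Lies level in its rest, axis 100 above the table, tip away from the robot; grip the handle from above near x = -65 (fork at -115)
- rod_tip (a point): end of the rod, at x = +120 of gauge_rod, on the axis
- rod_rest: fixed wooden rest, base 210 x 60 x 10, origin at the centre of its underside, x along the rod; two forks 10 thick at x = -88 (under the handle) and x = +87 (under the rod), up to 108 high, open at the top; the rod lifts straight up out of them. The rod's origin lies at x = +27 of the rest
- hopper: fixed grey steel hopper, 160 (x) x 120 (y), lid at 132, knob up to 138; origin at the centre of its underside. The guide tube slopes down into its own -y side, over a low bracket (50 x 70 footprint)
- guide_tube: steel tube fixed on the hopper. Origin: centre of the mouth in the rim's plane, 131 above the table; its z runs along the axis outward and up, 35 degrees above level, towards the hopper's -y. Bore 14, length 132, flaring over the last 14 to a 23 mouth (rim 32 outside). Rod enters along -z; seated when the rod's origin is at this origin, rod +x along tube -z
- flux_bottle: bystander, loose, mm: white plastic dropper bottle with a red cap, 38 dia, 105 tall; origin at the underside's centre
- pliers: bystander, loose, mm: pliers with black grips lying flat, 130 long; origin at the underside's centre
- tweezers: bystander, loose: flat steel tweezers, 135 long; origin at the underside's centre
- charcoal_block: bystander, loose, mm: black block 80 x 55 x 30; origin at the underside's centre
- chain_spool: bystander, loose, mm: brass spool 68 dia, 45 tall; origin at the underside's centre
- solder_tile: bystander, loose, mm: flat brown tile 110 x 90 x 14; origin at the underside's centre
- ring_mandrel: bystander, loose, mm: steel cone on a round foot, 44 dia, 70 tall; origin at the underside's centre

How it is judged:
By the outcome, as a careful person would: the job done as asked, in the order asked, and still so for the second after the job is handed in, while the arm keeps its last pose, push and grip.
It also fails if it takes over 72 s, if anything falls off the work surface, if the arm or the gripper's body presses on something with over 40 N, if the wrist force passes 120 N, or if a joint passes its speed limit or range.

## Working session

There is one attempt and no reset: what is moved stays moved. The work goes in short steps, Python scripts to look and compute and a shell command to move; the robot and the scene stay as the last step left them, time stands still between calls to the robot, and variables do not carry over. Pictures are saved under pics/ and viewed, at most 10 in all, crops included, and the job is handed in when it is done.

```bash
ls; mkdir -p pics; python3 - <<'E'
from plant import readout, read_camera, get_calibration, r
import cv2
print(readout.state())
for n in("side","top"):
    cv2.imwrite(f"pics/{n}0.png",read_camera(n)[:,:,::-1]); print(get_calibration(n))
E
```

```text
pics
{'t': 0.0, 'joints': array([67.57999788, 33.92642993,  2.76723278, 92.23708763, -1.90897891,
       54.01350112, -1.93041382]), 'qvel': array([-0.02894773, -0.05258371, -0.05964014, -0.09039185, -0.10000239,
        0.0761699 , -0.02631065]), 'joint_efforts': array([ 8.23904629e-04, -5.48700464e+01,  1.54681720e+00, -1.98130435e+01,
        9.36999335e-03,  8.80943961e-03, -9.18466753e-06]), 'tool_pos': array([ 0.2124946 , -0.69228036,  0.23012761]), 'orientation': array([-1.79869265e+02,  6.46909770e-03,  1.70674082e+01]), 'ft_force': array([-0.18049922, -0.58348285, -0.81542552]), 'torque': array([-0.01013687,  0.05009241,  0.0035887 ]), 'gripper_force': 0.0, 'opening': 0.08525897119343152}
{'K': array([[529.48109778,   0.        , 313.00768491],
       [  0.        , 529.48109778, 237.31615331],
       [  0.        ,   0.        ,   1.        ]]), 'k1': -0.08909232361864743, 'R': array([[-0.92058761, -0.39009745, -0.01850489],
       [-0.25786245,  0.64274698, -0.72137596],
       [ 0.29330088, -0.65931805, -0.69229639]]), 't': array([0.53223885, 0.19602512, 1.17770161])}
{'K': array([[443.72545944,   0.        , 318.99191922],
       [  0.        , 443.72545944, 240.59274581],
       [  0.        ,   0.        ,   1.        ]]), 'k1': -0.1031478442723544, 'R': array([[ 1.79122874e-02, -9.99839281e-01, -7.50341472e-04],
       [-9.94753872e-01, -1.77455752e-02, -1.00746360e-01],
       [ 1.00716853e-01,  2.55100285e-03, -9.94911859e-01]]), 't': array([0.05141673, 0.57560884, 1.04496194])}
```

View pics/top0.png

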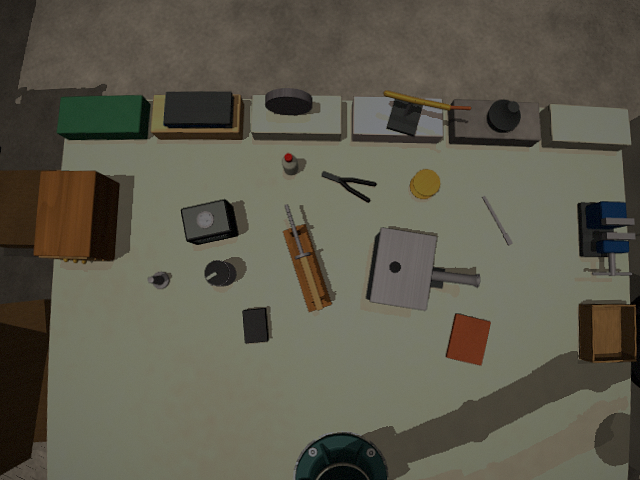

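View pics/side0.png

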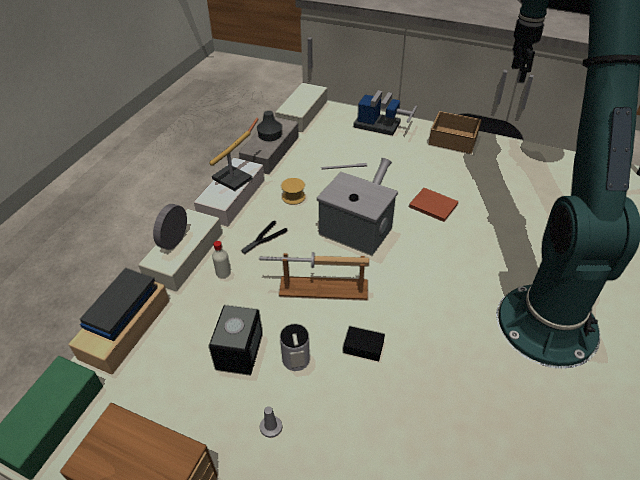

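The top view shows the scanner at (208,222), the can at (220,272), the rod from (288,207) to (325,305), the hopper at (403,268) and the tube mouth near (478,280). The side view shows the same scene. I'll enlarge the parts that matter.

```bash
python3 - <<'E'
import cv2,numpy as np
t=cv2.imread("pics/top0.png");s=cv2.imread("pics/side0.png")
f=lambda im,x,y,w,h,k:cv2.resize(im[y:y+h,x:x+w],None,fx=k,fy=k,interpolation=cv2.INTER_CUBIC)
b=lambda im:np.clip(im.astype(float)*1.6,0,255).astype(np.uint8)
cv2.imwrite("pics/c1.png",b(f(t,175,190,160,120,5)))
cv2.imwrite("pics/c2.png",b(f(t,360,215,130,100,6)))
cv2.imwrite("pics/c3.png",b(f(s,205,240,180,135,4.4)))
cv2.imwrite("pics/c4.png",b(f(s,310,145,100,100,6)))
E
```

```text
(no output)
```

View pics/c1.png

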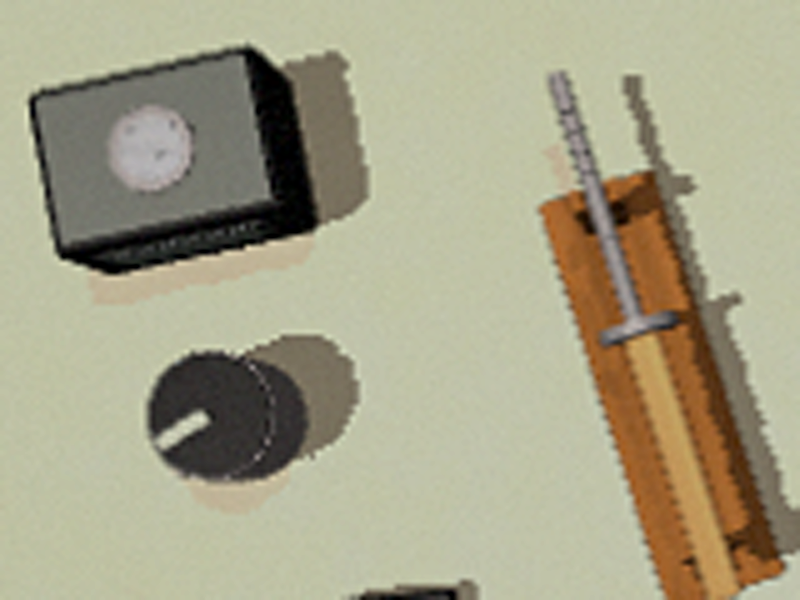

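View pics/c2.png

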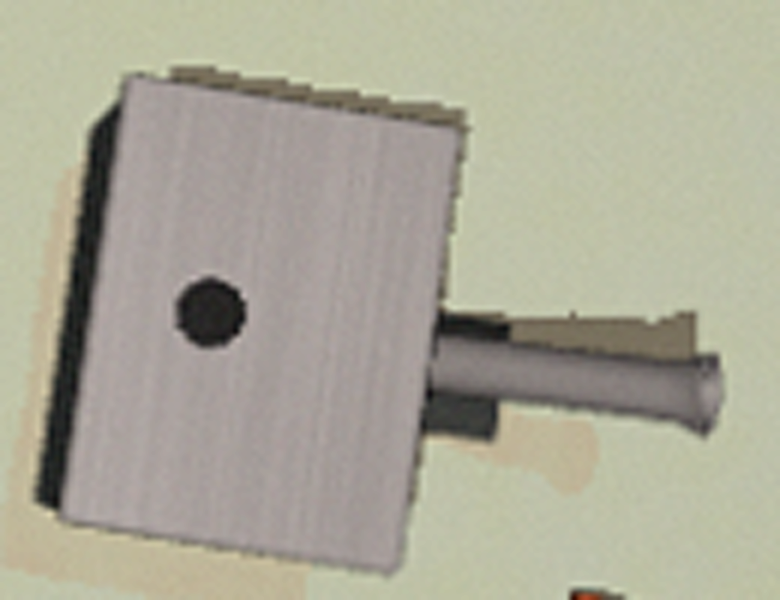

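View pics/c3.png

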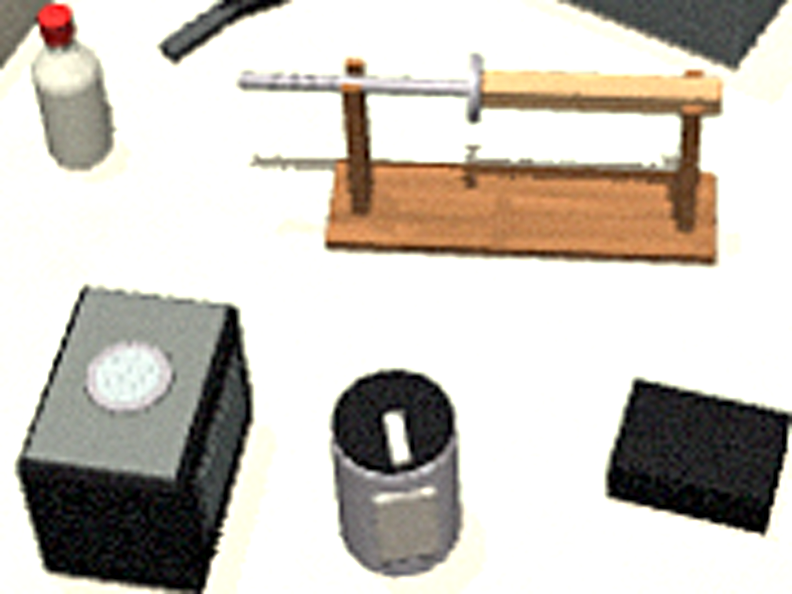

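View pics/c4.png

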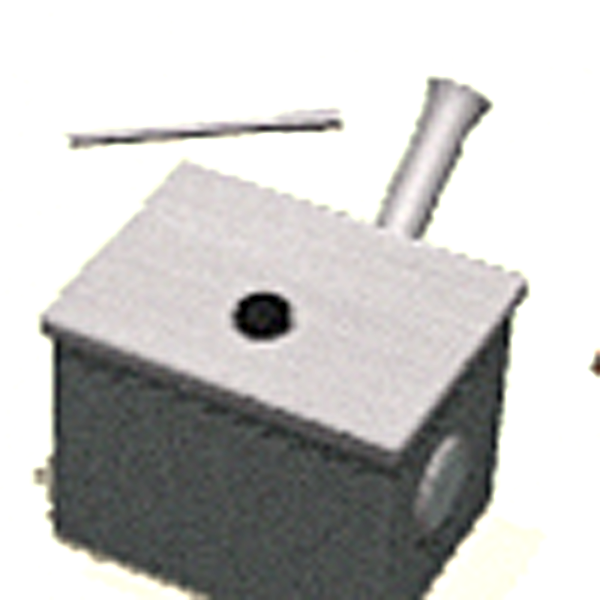

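```bash
cat > h.py <<'E'
import numpy as np,cv2
from scipy.optimize import least_squares
from scipy.spatial.transform import Rotation as Ro
from plant import readout, read_camera, get_calibration, r
C={n:get_calibration(n) for n in("side","top")}
def proj(n,X):
    c=C[n];p=np.atleast_2d(X)@np.array(c["R"]).T+c["t"];s=p[:,:2]/p[:,2:]
    s=s*(1+c["k1"]*(s**2).sum(1,keepdims=True))
    return s*c["K"][0,0]+c["K"][:2,2]
CR={"c1":("top",175,190,5),"c2":("top",360,215,6),"c3":("side",205,240,4.4),"c4":("side",310,145,6)}
def px(c,u,v):
    n,x,y,k=CR[c];return n,np.array([x+(u+.5)/k-.5,y+(v+.5)/k-.5])
def tri(*obs,z=None):
    o=[px(*q) for q in obs]
    f=lambda p:np.concatenate([(proj(n,p)[0]-q) for n,q in o]+([[(p[2]-z)*1e5]] if z is not None else []))
    s=least_squares(f,[.6,0,.1]);return s.x,np.abs(s.fun).max()
E
cat > m.py <<'E'
from h import *
np.set_printoptions(precision=4,suppress=True)
P=lambda n,t:print(n,t[0],"res%.1f"%t[1])
P("readwin",tri(("c1",151,148),("c3",130,375)))
P("readwin z",tri(("c1",151,148),("c3",130,375),z=.095))
A=dict(fl=((58,248),(22,465)),nl=0)
cs=[((32,97),(22,465)),((250,48),(85,290)),((272,205),(240,308)),((58,248),(180,480))]
S=[tri(("c1",*a),("c3",*b),z=.093) for a,b in cs]
for s in S:P(" sc",s)
P("can",tri(("c1",212,416),("c3",394,421),z=.088)); P("can free",tri(("c1",212,416),("c3",394,421)))
P("can top only",tri(("c1",212,416),z=.088));P("can side only",tri(("c3",394,421),z=.088))
a=tri(("c1",205,415),("c3",392,412),z=.092);b=tri(("c1",155,443),("c3",403,465),z=.092);P("rib0",a);P("rib1",b)
d=b[0]-a[0];print("rib yaw",np.degrees(np.arctan2(d[1],d[0])),np.linalg.norm(d))
P("tip",tri(("c1",557,74),("c3",240,80)));P("tipz",tri(("c1",557,74),("c3",240,80),z=.1))
P("collar",tri(("c1",640,327),("c3",474,87)));P("collz",tri(("c1",640,327),("c3",474,87),z=.1))
H=[tri(("c2",*a),("c4",*b),z=.132) for a,b in [((130,75),(43,322)),((465,127),(183,160)),((395,572),(525,275)),((60,520),(395,455))]]
for s in H:P(" hop",s)
def rect(S,nm):
    p=np.array([s[0][:2] for s in S]);c=p.mean(0)
    l=lambda i,j:p[i]-p[j]
    print(nm,c,[ (round(np.degrees(np.arctan2(*l(i,j)[::-1])),1),round(np.linalg.norm(l(i,j)),4)) for i,j in((0,3),(1,2),(0,1),(3,2))])
rect(S,"scanner");rect(H,"hopper")
P("mouth",tri(("c2",707,396),("c4",461,92)));P("mouthz",tri(("c2",707,396),("c4",461,92),z=.131))
E
python3 m.py
```

```text
readwin [0.6132 0.3253 0.0942] res0.2
readwin z [0.613  0.3254 0.095 ] res0.2
 sc [0.6358 0.3853 0.093 ] res1.1
 sc [0.6602 0.2846 0.093 ] res1.5
 sc [0.5861 0.2687 0.093 ] res0.6
 sc [0.5654 0.367  0.093 ] res0.2
can [0.4912 0.2957 0.088 ] res1.1
can free [0.4919 0.2948 0.0831] res0.6
can top only [0.4905 0.2932 0.088 ] res0.0
can side only [0.4913 0.2983 0.088 ] res0.0
rib0 [0.492  0.2961 0.092 ] res0.5
rib1 [0.477  0.3196 0.092 ] res0.7
rib yaw 122.54323966480561 0.0278343300109484
tip [0.6502 0.1387 0.0978] res0.4
tipz [0.6497 0.1393 0.1   ] res0.4
collar [0.5351 0.0982 0.0984] res0.4
collz [0.5349 0.0987 0.1   ] res0.4
 hop [ 0.5961 -0.0732  0.132 ] res1.3
 hop [ 0.5802 -0.1974  0.132 ] res0.9
 hop [ 0.418 -0.172  0.132] res0.6
 hop [ 0.4348 -0.0486  0.132 ] res1.2
scanner [0.6119 0.3264] [(np.float64(14.6), np.float64(0.0727)), (np.float64(12.1), np.float64(0.0758)), (np.float64(103.6), np.float64(0.1037)), (np.float64(101.9), np.float64(0.1005))]
hopper [ 0.5073 -0.1228] [(np.float64(-8.7), np.float64(0.1632)), (np.float64(-8.9), np.float64(0.1642)), (np.float64(82.7), np.float64(0.1252)), (np.float64(82.3), np.float64(0.1245))]
mouth [ 0.4825 -0.2887  0.1307] res0.3
mouthz [ 0.4825 -0.2885  0.131 ] res0.3
```

The poses are consistent: can at (0.491, 0.296) with yaw about 122°, scanner yaw about 13°, rod yaw about 19°, tube mouth at (0.4825, -0.2885). I'll travel to above the can.

```bash
python3 -m crank '{"deltas":[[85,[0.97,-0.72,-0.2],[0,0,0]],[85,[0.97,-0.72,-0.2],[0,0,0]],[85,[0.97,-0.72,-0.2],[0,0,0]],[85,[0.97,-0.72,-0.2],[0,0,0]],[85,[0.97,-0.72,-0.2],[0,0,0]],[85,[0.97,-0.72,-0.2],[0,0,0]],[85,[0.97,-0.72,-0.2],[0,0,0]],[85,[0.97,-0.72,-0.2],[0,0,0]],[85,[0.97,-0.72,-0.2],[0,0,0]],[85,[0.97,-0.72,-0.2],[0,0,0]]]}'
python3 -m crank '{"deltas":[[85,[0.97,-0.72,0],[0,0,0]],[85,[0.97,-0.72,0],[0,0,0]],[85,[0.97,-0.72,0],[0,0,0]],[85,[0.97,-0.72,0],[0,0,0]],[85,[0.97,-0.72,0],[0,0,0]],[85,[0.97,-0.72,0],[0,0,0]],[85,[0.28,-0.95,0],[0,0,0]],[85,[0.28,-0.95,0],[0,0,0]],[85,[0.28,-0.95,0],[0,0,0]],[85,[0.28,-0.95,0],[0,0,0]]]}'
python3 -m crank '{"deltas":[[85,[0.28,-0.95,0],[0,0,0]],[85,[0.28,-0.95,0],[0,0,0]],[85,[0.28,-0.95,0],[0,0,0]],[85,[0.28,-0.95,0],[0,0,0]],[85,[0.28,-0.95,0],[0,0,0]],[85,[0.28,-0.95,0],[0,0,0]],[85,[0.28,-0.95,0],[0,0,0]],[85,[0.28,-0.95,0],[0,0,0]],[85,[0.28,-0.95,0],[0,0,0]],[85,[0.28,-0.95,0],[0,0,0]]]}'
python3 -m crank '{"deltas":[[85,[0.28,-0.95,0],[0,0,0]],[85,[0.28,-0.95,0],[0,0,0]],[85,[0.28,-0.95,0],[0,0,0]],[85,[0.28,-0.95,0],[0,0,0]],[85,[0.28,-0.95,0],[0,0,0]],[85,[0.28,-0.95,0],[0,0,0]],[85,[0.28,-0.95,0],[0,0,0]],[85,[0.28,-0.95,0],[0,0,0]],[85,[0.28,-0.95,0],[0,0,0]],[85,[0.28,-0.95,0],[0,0,0]]]}'
python3 -c "
from plant import readout;print(readout.state())"
```

```text
t: 0.93
tool_pos: [0.3921, -0.4483, 0.2812]
orientation: [-180.0, 0.0, 17.1]
ft_force: [0.7, -0.6, -0.9]
opening: 0.085
gripper_force: 0.0
t: 1.77
tool_pos: [0.4976, -0.2035, 0.2808]
orientation: [-180.0, 0.1, 17.1]
ft_force: [1.3, 0.6, 0.4]
opening: 0.0847
gripper_force: 0.0
t: 2.6
tool_pos: [0.4947, 0.0438, 0.281]
orientation: [-180.0, 0.0, 17.1]
ft_force: [0.2, -0.3, -0.0]
opening: 0.0851
gripper_force: 0.0
t: 3.43
tool_pos: [0.492, 0.2912, 0.2809]
orientation: [180.0, 0.1, 17.1]
ft_force: [0.8, 0.2, -0.4]
opening: 0.0855
gripper_force: 0.0
{'t': 3.4333, 'joints': array([ -23.75615726,   20.21636617,  -14.87541264,  108.91051186,
          6.4938528 ,   51.73371918, -114.72500784]), 'qvel': array([-24.59831019,  11.34481767,  -2.71691404, -17.37939141,
         4.3006708 ,   6.66609138, -27.98521666]), 'joint_efforts': array([ 1.74941640e+00, -4.17768145e+01, -1.76787369e+00, -1.83373350e+01,
       -7.61476625e-02, -3.46421928e-02,  3.16760419e-01]), 'tool_pos': array([0.49203256, 0.29115952, 0.28089375]), 'orientation': array([1.79975794e+02, 5.04669910e-02, 1.70646314e+01]), 'ft_force': array([ 0.81091297,  0.24199983, -0.35460909]), 'torque': array([ 0.03036442, -0.04959906, -0.02036911]), 'gripper_force': 0.0, 'opening': 0.08553596169235737}
```

```bash
python3 -m crank '{"deltas":[[85,[0,0,0.27],[0,0,-1]],[85,[0,0,0.27],[0,0,-1]],[85,[0,0,0.27],[0,0,-1]],[85,[0,0,0.27],[0,0,-1]],[85,[0,0,0.27],[0,0,-1]],[85,[0,0,0.27],[0,0,-1]],[85,[0,0,0.27],[0,0,-1]],[85,[0,0,0.27],[0,0,-1]],[85,[0,0,0.27],[0,0,-1]],[85,[0,0,0.27],[0,0,-1]]]}'
python3 -m crank '{"deltas":[[85,[0,0,0.27],[0,0,-1]],[85,[0,0,0.27],[0,0,-1]],[85,[0,0,0.27],[0,0,-1]],[85,[0,0,0.27],[0,0,-1]],[85,[0,0,0.27],[0,0,-1]],[85,[0,0,0.27],[0,0,-1]],[85,[0,0,0.27],[0,0,-1]],[85,[0,0,0.27],[0,0,-1]],[85,[0,0,0.27],[0,0,-1]],[85,[0,0,0.27],[0,0,-1]]]}'
python3 -m crank '{"deltas":[[85,[0,0,0.27],[0,0,-1]],[85,[0,0,0.27],[0,0,-1]],[85,[0,0,0.27],[0,0,-1]],[85,[0,0,0.27],[0,0,-1]],[85,[0,0,0.27],[0,0,-1]],[85,[0,0,0],[0,0,0]],[85,[0,0,0],[0,0,0]],[85,[0,0,0],[0,0,0]],[85,[0,0,0],[0,0,0]],[85,[0,0,0],[0,0,0]]]}'
```

```text
t: 4.27
tool_pos: [0.4922, 0.2899, 0.2131]
orientation: [-180.0, 0.0, 77.3]
ft_force: [-0.1, 0.9, -0.0]
opening: 0.0853
gripper_force: 0.0
t: 5.1
tool_pos: [0.4923, 0.2899, 0.1456]
orientation: [-180.0, -0.0, 137.3]
ft_force: [-0.6, 0.1, 0.4]
opening: 0.0853
gripper_force: 0.0
t: 5.93
tool_pos: [0.4927, 0.2906, 0.113]
orientation: [180.0, 0.0, 167.0]
ft_force: [-0.7, 0.7, -0.3]
opening: 0.0848
gripper_force: 0.0
```

```bash
python3 -m crank '{"deltas":[[85,[0.1,0.18,0],[0,0,0]],[85,[0,0,0.52],[0,0,0]],[85,[0,0,0.52],[0,0,0]],[85,[0,0,0.52],[0,0,0]],[85,[0,0,0.52],[0,0,0]],[85,[0,0,0.52],[0,0,0]],[58,[0,0,0],[0,0,0]],[52,[0,0,0],[0,0,0]],[50,[0,0,0],[0,0,0]],[50,[0,0,0],[0,0,0]]]}'
python3 -m crank '{"deltas":[[50,[0,0,0],[0,0,0]],[50,[0,0,0],[0,0,0]],[50,[0,0,0],[0,0,0]],[50,[0,0,0],[0,0,0]],[50,[0,0,0],[0,0,0]],[50,[0,0,0],[0,0,0]],[50,[0,0,0],[0,0,0]],[50,[0,0,0],[0,0,0]],[50,[0,0,0],[0,0,0]],[50,[0,0,0],[0,0,0]]]}'
```

```text
t: 6.77
tool_pos: [0.4911, 0.2955, 0.0478]
orientation: [180.0, 0.0, 167.1]
ft_force: [0.6, -0.2, -2.3]
opening: 0.0585
gripper_force: 64.6
t: 7.6
tool_pos: [0.491, 0.2952, 0.0475]
orientation: [-180.0, -0.0, 167.1]
ft_force: [-0.3, -0.1, -2.3]
opening: 0.0587
gripper_force: 64.6
```

```bash
python3 -m crank '{"deltas":[[50,[0,0,0],[0,0,0.5]],[50,[0,0,0],[0,0,1]],[50,[0,0,0],[0,0,1]],[50,[0,0,0],[0,0,1]],[50,[0,0,0],[0,0,1]],[50,[0,0,0],[0,0,1]],[50,[0,0,0],[0,0,1]],[50,[0,0,0],[0,0,1]],[50,[0,0,0],[0,0,1]],[50,[0,0,0],[0,0,1]]]}'
python3 -m crank '{"deltas":[[50,[0,0,0],[0,0,1]],[50,[0,0,0],[0,0,1]],[50,[0,0,0],[0,0,1]],[50,[0,0,0],[0,0,1]],[50,[0,0,0],[0,0,1]],[50,[0,0,0],[0,0,1]],[50,[0,0,0],[0,0,1]],[50,[0,0,0],[0,0,1]],[50,[0,0,0],[0,0,0.75]],[50,[0,0,0],[0,0,0]]]}'
python3 -m crank '{"deltas":[[50,[0,0,0],[0,0,0]],[60,[0,0,0],[0,0,0]],[70,[0,0,0],[0,0,0]],[85,[0,0,0],[0,0,0]],[85,[0,0,0],[0,0,0]],[85,[0,0,0],[0,0,0]],[85,[0,0,0],[0,0,0]],[85,[0,0,0],[0,0,0]],[85,[0,0,0],[0,0,0]],[85,[0,0,0],[0,0,0]]]}'
python3 -m crank '{"deltas":[[85,[0,0,-0.5],[0,0,0]],[85,[0,0,-0.7],[0,0,0]],[85,[0,0,-1],[0,0,0]],[85,[0,0,-1],[0,0,0]],[85,[0,0,-1],[0,0,0]],[85,[0,0,-1],[0,0,0]],[85,[0,0,-1],[0,0,0]],[85,[0,-1,0],[0,0,0]],[85,[0,-1,0],[0,0,0]],[85,[0,-1,0],[0,0,0]]]}'
python3 - <<'E'
from h import *
t=read_camera("top")[:,:,::-1];s=read_camera("side")[:,:,::-1]
b=lambda im:np.clip(im.astype(float)*1.6,0,255).astype(np.uint8)
f=lambda im,x,y,w,h,k:cv2.resize(im[y:y+h,x:x+w],None,fx=k,fy=k,interpolation=cv2.INTER_CUBIC)
cv2.imwrite("pics/d.png",b(np.hstack([f(t,175,190,80,120,5),f(s,205,300,80,120,5)[:, :400]])))
cv2.imwrite("pics/t1.png",t);cv2.imwrite("pics/s1.png",s)
E
```

```text
t: 8.43
tool_pos: [0.4909, 0.2955, 0.0476]
orientation: [-180.0, -0.0, 109.8]
ft_force: [0.2, -0.4, -2.9]
opening: 0.0584
gripper_force: 64.7
t: 9.27
tool_pos: [0.4907, 0.2959, 0.0476]
orientation: [-180.0, -0.0, 57.5]
ft_force: [0.3, -0.9, -2.5]
opening: 0.0586
gripper_force: 64.8
t: 10.1
tool_pos: [0.491, 0.2952, 0.0475]
orientation: [-180.0, 0.0, 57.6]
ft_force: [-0.2, 0.3, 0.8]
opening: 0.0849
gripper_force: 0.0
t: 10.93
tool_pos: [0.4276, 0.3357, 0.2042]
orientation: [179.9, -0.1, 57.5]
ft_force: [0.2, -0.2, -0.3]
opening: 0.0846
gripper_force: 0.0
```

View pics/d.png

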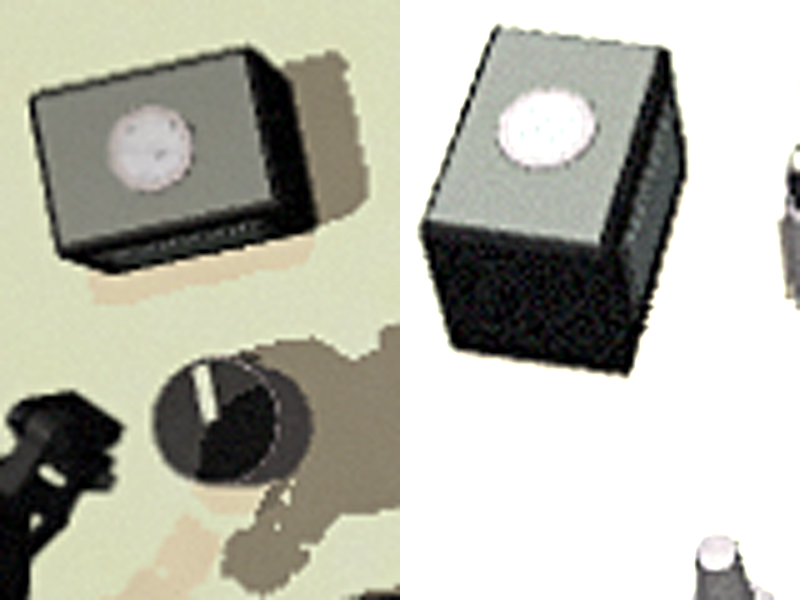

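The rib in the picture runs from (212,418) to (202,366), about 10.5° from vertical. That matches the scanner edges (about 10.4°), and the can is upright. Next is the rod.

```bash
python3 -m crank '{"deltas":[[85,[-0.77,0.71,0],[0,0,0]],[85,[-0.77,0.71,0],[0,0,0]],[85,[-0.77,0.71,0],[0,0,0]],[85,[-0.77,0.71,0],[0,0,0]],[85,[-0.77,0.71,0],[0,0,0]],[85,[-0.77,0.71,0],[0,0,0]],[85,[-0.77,0.71,0],[0,0,0]],[85,[-0.77,0.71,0],[0,0,0]],[85,[-0.77,0.71,0],[0,0,0]],[85,[-0.77,0.71,0],[0,0,0]]]}'
python3 -m crank '{"deltas":[[60,[0,0,0.2],[0,0,1]],[60,[0,0,0.2],[0,0,1]],[60,[0,0,0.2],[0,0,1]],[60,[0,0,0.2],[0,0,1]],[60,[0,0,0.2],[0,0,1]],[60,[0,0,0.2],[0,0,1]],[60,[0,0,0.2],[0,0,0.35]],[60,[0,0,0],[0,0,0]],[60,[0,0,0],[0,0,0]],[60,[0,0,0],[0,0,0]]]}'
cat >> m.py <<'E'
# rod axis yaw by line-fit in top view: bright handle/rod midpoints
E
python3 - <<'E'
from h import *
# refine rod yaw from the top crop: rod midpoints and handle midpoints (read off c1), z=.1
for c in [((557,74),(640,327)),((570,115),(628,318)),((640,335),(718,590)),((557,74),(718,590))]:
    a,b=[tri(("c1",*q),z=.1)[0] for q in c];d=b-a;print(a[:2],np.degrees(np.arctan2(-d[1],-d[0])))
E
```

```text
t: 11.87
tool_pos: [0.4746, 0.076, 0.2033]
orientation: [180.0, -0.0, 57.5]
ft_force: [-0.3, -0.4, 0.7]
opening: 0.0847
gripper_force: 0.0
t: 12.7
tool_pos: [0.4746, 0.0777, 0.1681]
orientation: [180.0, -0.0, 19.5]
ft_force: [-0.3, 0.0, 0.8]
opening: 0.0605
gripper_force: 0.0
[0.64906846 0.13826956] 19.37263892886532
[0.63022924 0.13184208] 17.182484276074604
[0.53052819 0.09778084] 18.160603838251856
[0.64906846 0.13826956] 18.517854762965065
```

```bash
python3 -m crank '{"deltas":[[60,[0,-0.05,0.6],[0,0,0.1]],[60,[0,0,0.7],[0,0,0]],[60,[0,0,0.7],[0,0,0]],[60,[0,0,0.7],[0,0,0]],[60,[0,0,0.7],[0,0,0]],[60,[0,0,0],[0,0,0]],[40,[0,0,0],[0,0,0]],[25,[0,0,0],[0,0,0]],[18,[0,0,0],[0,0,0]],[8,[0,0,0],[0,0,0]]]}'
python3 -m crank '{"deltas":[[8,[0,0,0],[0,0,0]],[8,[0,0,0],[0,0,0]],[8,[0,0,0],[0,0,0]],[8,[0,0,0],[0,0,0]],[8,[0,0,0],[0,0,0]],[8,[0,0,0],[0,0,0]],[8,[0,0,0],[0,0,0]],[8,[0,0,0],[0,0,0]],[8,[0,0,0],[0,0,0]],[8,[0,0,0],[0,0,0]]]}'
```

```text
t: 13.53
tool_pos: [0.4747, 0.0791, 0.0838]
orientation: [180.0, -0.1, 18.9]
ft_force: [0.1, -1.5, 4.9]
opening: 0.0151
gripper_force: 58.3
t: 14.37
tool_pos: [0.4748, 0.0791, 0.0838]
orientation: [180.0, -0.1, 18.9]
ft_force: [-0.6, -0.2, 7.5]
opening: 0.0154
gripper_force: 58.6
```

```bash
python3 -m crank '{"deltas":[[8,[0,0,-0.3],[0,0,0]],[8,[0,0,-0.5],[0,0,0]],[8,[0,0,-0.8],[0,0,0]],[8,[0,0,-0.8],[0,0,0]],[8,[0,0,-0.8],[0,0,0]],[8,[0,0,-0.8],[0,0,0]],[8,[0,0,-0.8],[0,0,0]],[8,[0,0,-0.8],[0,0,0]],[8,[0,0,-0.8],[0,0,0]],[8,[0,0,-0.6],[0,0,0]]]}'
python3 -m crank '{"deltas":[[8,[0,0,0],[0,0,0]],[8,[0,0,0],[0,0,0]],[8,[0,0,0],[0,0,0]],[8,[0,0,0],[0,0,0]],[8,[0,0,0],[0,0,0]],[8,[0,0,0],[0,0,0]],[8,[0,0,0],[0,0,0]],[8,[0,0,0],[0,0,0]],[8,[0,0,0],[0,0,0]],[8,[0,0,0],[0,0,0]]]}'
python3 - <<'E'
from h import *
s35,c35=np.sin(np.radians(35)),np.cos(np.radians(35))
top=[(130,75),(465,127),(395,572),(60,520)];sd=[(43,322),(183,160),(525,275),(395,455)]
sg=[(1,1),(1,-1),(-1,-1),(-1,1)]
mid=[("c2",435,362),("c2",600,379),("c4",437,138),("c4",398,231)]
def res(p,full=False):
    x,y,a,L,W,mx,my,ta=p;R=np.array([[np.cos(a),-np.sin(a)],[np.sin(a),np.cos(a)]])
    o=[]
    for q,S in(("c2",top),("c4",sd)):
        for (i,j),u in zip(sg,S):
            X=np.r_[[x,y]+R@[i*L/2,j*W/2],.132];n,v=px(q,*u);o+=list(proj(n,X)[0]-v)
    n_=np.array([np.sin(ta)*c35,-np.cos(ta)*c35,s35]);M=np.array([mx,my,.131])
    for q in(("c2",707,396),("c4",461,92)):
        n,v=px(*q);o+=list(proj(n,M)[0]-v)
    for q in mid:
        n,v=px(*q);a0,b0=proj(n,np.array([M,M-.1*n_]));t=(b0-a0)/np.linalg.norm(b0-a0);w=v-a0;o.append(w[0]*t[1]-w[1]*t[0])
    o.append((ta-a)*57.3*.5)
    return np.array(o)
f=least_squares(res,[.507,-.123,-.14,.16,.12,.4825,-.2885,-.14],x_scale=[.01]*8)
p=f.x;print(p,np.degrees(p[[2,7]]));print(np.round(f.fun,1))
a=p[2];d=p[5:7]-p[:2];print("mouth in hopper",np.cos(a)*d[0]+np.sin(a)*d[1],-np.sin(a)*d[0]+np.cos(a)*d[1])
b=lambda im:np.clip(im[:,:,::-1].astype(float)*1.6,0,255).astype(np.uint8)
g=lambda im,x,y,w,h,k:cv2.resize(im[y:y+h,x:x+w],None,fx=k,fy=k,interpolation=cv2.INTER_CUBIC)
t=read_camera("top");s=read_camera("side")
st=readout.state();print(st["tool_pos"],st["orientation"],st["ft_force"])
R=Ro.from_euler("xyz",st["orientation"],degrees=True).as_matrix();G=st["tool_pos"]-.019*R[:,2]
pr={n:proj(n,np.array([G+.185*R[:,0],G+.065*R[:,0]])) for n in C};print(pr)
for n,im in(("top",t),("side",s)):
    u,v=pr[n].mean(0).astype(int);print(n,u-40,v-60);cv2.imwrite(f"pics/e_{n}.png",b(g(im,u-40,v-60,80,120,5)))
cv2.imwrite("pics/e.png",np.hstack([cv2.imread("pics/e_top.png"),cv2.imread("pics/e_side.png")]))
E
```

```text
t: 15.2
tool_pos: [0.4736, 0.0789, 0.2596]
orientation: [180.0, -0.1, 18.9]
ft_force: [0.6, 0.0, -0.9]
opening: 0.015
gripper_force: 58.6
t: 16.03
tool_pos: [0.4739, 0.079, 0.2574]
orientation: [-180.0, 0.0, 18.9]
ft_force: [-0.6, -0.0, -1.2]
opening: 0.0151
gripper_force: 58.6
[ 0.50725486 -0.12279006 -0.14419049  0.16347532  0.12461132  0.48313744
 -0.28852929 -0.14357748] [-8.26150654 -8.22638379]
[-0.9 -0.3 -1.2  0.1  0.2 -0.2 -0.5 -0.5 -0.3 -1.3  0.8 -0.6  0.9 -0.1
  0.5 -1.4 -0.1 -0.5  0.1 -0.1  0.3 -0.2 -0.5 -0.1  0. ]
mouth in hopper -5.184627099407216e-05 -0.16748474963679036
[0.47393637 0.07897492 0.2575554 ] [-1.79999485e+02 -2.53405000e-03  1.88624647e+01] [-0.44379869 -0.07901175 -1.82803111]
{'side': array([[252.36785489, 197.55023754],
       [310.64573052, 199.35309743]]), 'top': array([[278.76287771, 187.44390584],
       [297.90279959, 247.77254879]])}
top 248 157
side 241 138
```

View pics/e.png

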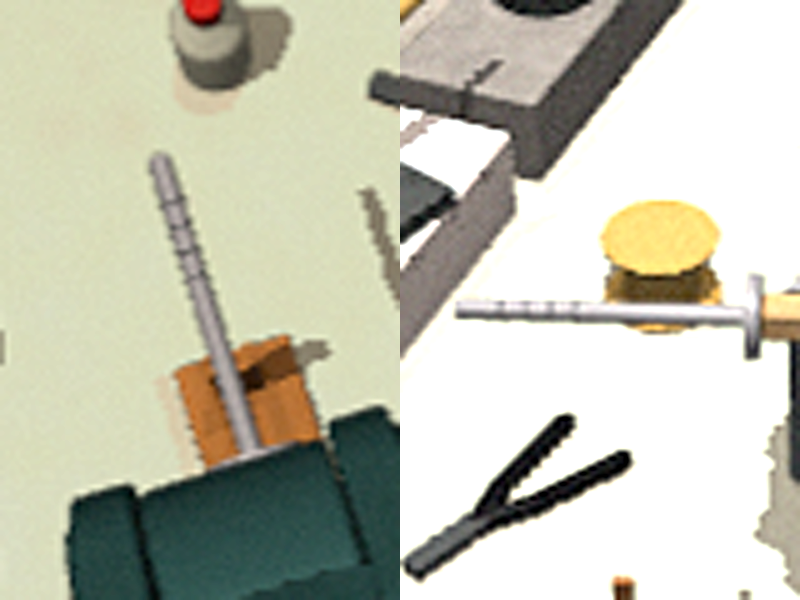

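The rod is held straight. Its tip shows at top px (279.8,187.6) and side px (252.1,199.2), within 1–2 px of prediction, and it sits about 3 mm low in the pads. I'll move to the pre-insertion pose.

```bash
python3 -m crank '{"deltas":[[8,[-0.2,0.5,-0.1],[0,0,0]],[8,[-0.37,0.98,-0.1],[0,0,0]],[8,[-0.37,0.98,-0.1],[0,0,0]],[8,[-0.37,0.98,-0.1],[0,0,0]],[8,[-0.37,0.98,-0.1],[0,0,0]],[8,[-0.37,0.98,-0.1],[0,0,0]],[8,[-0.37,0.98,-0.1],[0,0,0]],[8,[-0.37,0.98,-0.1],[0,0,0]],[8,[-0.37,0.98,-0.1],[0,0,0]],[8,[-0.37,0.98,-0.1],[0,0,0]]]}'
python3 -m crank '{"deltas":[[8,[-0.37,0.98,-0.1],[0,0,0]],[8,[-0.37,0.98,-0.1],[0,0,0]],[8,[-0.37,0.98,-0.1],[0,0,0]],[8,[-0.37,0.98,-0.1],[0,0,0]],[8,[-0.37,0.98,-0.1],[0,0,0]],[8,[-0.37,0.98,-0.1],[0,0,0]],[8,[-0.37,0.98,-0.1],[0,0,0]],[8,[-0.37,0.98,0],[0,0,0]],[8,[-0.37,0.98,0],[0,0,0]],[8,[-0.37,0.98,0],[0,0,0]]]}'
python3 -m crank '{"deltas":[[8,[-0.37,0.98,0],[0,0,-0.5]],[8,[0,0,0],[0,0,-1]],[8,[0,0,0],[0,0,-1]],[8,[0,0,0],[0,0,-1]],[8,[0,0,0],[0,0,-1]],[8,[0,0,0],[0,0,-1]],[8,[0,0,0],[0,0,-1]],[8,[0,0,0],[0,0,-1]],[8,[0,0,0],[0,0,-1]],[8,[0,0,0],[0,0,-1]]]}'
python3 -m crank '{"deltas":[[8,[0,0,0],[0,0,-1]],[8,[0,0,0],[0,-1,0]],[8,[0,0,0],[0,-1,0]],[8,[0,0,0],[0,-1,0]],[8,[0,0,0],[0,-1,0]],[8,[0,0,0],[0,-1,0]],[8,[0,0,0],[0,-0.83,0]],[8,[0,0,0],[0,0,0]],[8,[0,0,0],[0,0,0]],[8,[0,0,0],[0,0,0]]]}'
cat > plan.py <<'E'
from h import *
import sys
np.set_printoptions(precision=4,suppress=True)
ta=np.radians(-8.23);c,s=np.cos(np.radians(35)),np.sin(np.radians(35))
M=np.array([.4831,-.2885,.131])
n=np.array([np.sin(ta)*c,-np.cos(ta)*c,s]);x=-n;h=np.array([-np.sin(ta),np.cos(ta),0]);z=-s*h-np.array([0,0,c])
Rt=np.c_[x,np.cross(z,x),z]
gap=float(sys.argv[1])if len(sys.argv)>1 else .03   # origin-mouth distance
st=readout.state();R=Ro.from_euler("xyz",st["orientation"],degrees=True).as_matrix();p=st["tool_pos"]
T=M+n*(gap+.065)+.0162*z
print("pos",p,"ori",st["orientation"],"J",st["joints"],"F",st["ft_force"])
print("target",T,"d tool units",R.T@(T-p)/.025,"rot units",Ro.from_matrix(R.T@Rt).as_rotvec(degrees=True)/6)
rod=p-.0162*R[:,2]+.065*R[:,0];print("origin rel mouth (tube lateral: x,side,down)",Rt.T@(rod-M)*1000)
E
python3 plan.py .15
```

```text
t: 16.97
tool_pos: [0.4655, -0.1713, 0.2828]
orientation: [180.0, -0.0, 18.9]
ft_force: [0.6, 0.0, -1.8]
opening: 0.015
gripper_force: 58.6
t: 17.8
tool_pos: [0.4572, -0.433, 0.3]
orientation: [180.0, 0.0, 18.9]
ft_force: [-0.1, 0.7, -2.4]
opening: 0.0146
gripper_force: 58.6
t: 18.63
tool_pos: [0.4565, -0.458, 0.2998]
orientation: [-180.0, 0.0, 76.2]
ft_force: [0.6, -0.6, -1.8]
opening: 0.0151
gripper_force: 58.7
t: 19.47
tool_pos: [0.4564, -0.4589, 0.3006]
orientation: [180.0, 34.9, 81.8]
ft_force: [0.3, -0.0, -1.0]
opening: 0.0148
gripper_force: 58.9
pos [ 0.4564 -0.4589  0.3006] ori [179.9663  34.9295  81.7632] J [ 21.3572  21.0543   5.915  113.3113  47.2474  44.1662 -15.9609] F [ 0.3377 -0.0291 -0.9862]
target [ 0.4566 -0.472   0.241 ] d tool units [0.9392 0.0792 2.2482] rot units [ 0.005  -0.0117 -0.0009]
origin rel mouth (tube lateral: x,side,down) [-173.5698   -2.0136  -56.2559]
```

```bash
python3 -m crank '{"deltas":[[8,[0.23,0.02,0.56],[0,0,0]],[8,[0.23,0.02,0.56],[0,0,0]],[8,[0.23,0.02,0.56],[0,0,0]],[8,[0.23,0.02,0.56],[0,0,0]],[8,[0,0,0],[0,0,0]],[8,[0,0,0],[0,0,0]],[8,[0,0,0],[0,0,0]],[8,[0,0,0],[0,0,0]],[8,[0,0,0],[0,0,0]],[8,[0,0,0],[0,0,0]]]}'
python3 plan.py .15
python3 - <<'E'
from h import *
b=lambda im:np.clip(im[:,:,::-1].astype(float)*1.5,0,255).astype(np.uint8)
g=lambda im,x,y,w,h,k:cv2.resize(im[y:y+h,x:x+w],None,fx=k,fy=k,interpolation=cv2.INTER_CUBIC)
t=read_camera("top");s=read_camera("side")
print(proj("top",[.4831,-.2885,.131]),proj("side",[.4831,-.2885,.131]))
cv2.imwrite("pics/g.png",np.vstack([b(g(t,430,255,114,43,7)),b(g(s,340,120,114,42,7))]))
E
```

```text
t: 20.3
tool_pos: [0.4571, -0.4716, 0.2419]
orientation: [179.9, 35.0, 81.8]
ft_force: [0.2, -0.7, -1.6]
opening: 0.015
gripper_force: 58.8
pos [ 0.4571 -0.4716  0.2419] ori [179.8894  34.9964  81.8006] J [ 21.1479  26.002    7.8829 115.521   52.3396  38.0475 -22.4374] F [ 0.2204 -0.7051 -1.5597]
target [ 0.4566 -0.472   0.241 ] d tool units [ 0.0033 -0.0179  0.0396] rot units [ 0.0214 -0.0006  0.0042]
origin rel mouth (tube lateral: x,side,down) [-150.0829    0.38     -0.9957]
[[477.30649091 280.10718713]] [[386.48270064 159.80379315]]
```

View pics/g.png

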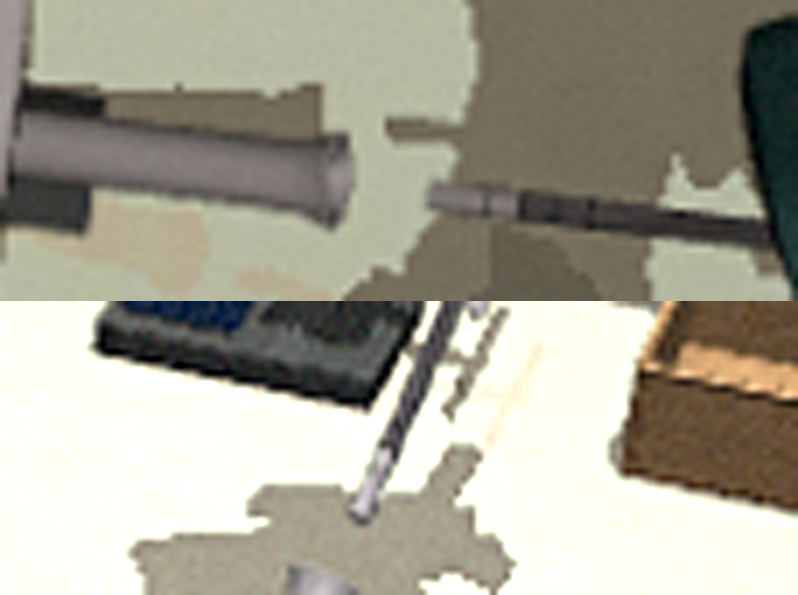

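The rod is parallel to the tube in both views. Extrapolated, it passes about 1.2 mm off the mouth centre towards -x (top px rod line 184 against mouth 180, enlarged), so I'll correct by +0.05 in tool y and start inserting.

```bash
python3 -m crank '{"deltas":[[8,[0.2,0.05,0.02],[0,0,0]],[8,[0.2,0,0],[0,0,0]],[8,[0.2,0,0],[0,0,0]],[8,[0.2,0,0],[0,0,0]],[8,[0.2,0,0],[0,0,0]],[8,[0.2,0,0],[0,0,0]],[8,[0.2,0,0],[0,0,0]],[8,[0.2,0,0],[0,0,0]],[8,[0.2,0,0],[0,0,0]],[8,[0,0,0],[0,0,0]]]}'
python3 plan.py .15; python3 -c "
from plant import readout;print(readout.state()['torque'])"
```

```text
t: 21.23
tool_pos: [0.4634, -0.4339, 0.2138]
orientation: [-179.9, 34.9, 82.0]
ft_force: [-0.1, 0.4, -1.5]
opening: 0.0153
gripper_force: 58.8
pos [ 0.4634 -0.4339  0.2138] ori [-179.9302   34.9149   82.0003] J [ 17.1315  27.552    8.2461 118.2545  54.6205  37.2622 -29.3369] F [-0.1075  0.3685 -1.4524]
target [ 0.4566 -0.472   0.241 ] d tool units [-1.8909 -0.0591 -0.0073] rot units [ 0.0104 -0.0142  0.0315]
origin rel mouth (tube lateral: x,side,down) [-102.748     1.0903    0.0146]
[ 0.73590224 -0.0654096   0.00844999]
```

```bash
python3 -m crank '{"deltas":[[8,[0.15,0,0],[0,0,0]],[8,[0.15,0,0],[0,0,0]],[8,[0.15,0,0],[0,0,0]],[8,[0.15,0,0],[0,0,0]],[8,[0.15,0,0],[0,0,0]],[8,[0.15,0,0],[0,0,0]],[8,[0.15,0,0],[0,0,0]],[8,[0.15,0,0],[0,0,0]],[8,[0.15,0,0],[0,0,0]],[8,[0,0,0],[0,0,0]]]}'
python3 plan.py .15; python3 -c "
from plant import readout;print(readout.state()['torque'])"
```

```text
t: 22.07
tool_pos: [0.4673, -0.4069, 0.1947]
orientation: [-180.0, 34.9, 82.0]
ft_force: [0.3, -0.1, -1.0]
opening: 0.0148
gripper_force: 58.8
pos [ 0.4673 -0.4069  0.1947] ori [-179.9526   34.9322   81.965 ] J [ 14.1897  28.7699   8.4711 120.0403  56.1729  36.7667 -34.4388] F [ 0.3036 -0.0919 -1.0356]
target [ 0.4566 -0.472   0.241 ] d tool units [-3.2228 -0.0599 -0.0084] rot units [ 0.0107 -0.0113  0.0266]
origin rel mouth (tube lateral: x,side,down) [-69.4449   1.0743   0.0353]
[ 0.72915503 -0.11417475 -0.01887982]
```

Still no contact force, with the tip 50 mm inside. I'll continue.

```bash
python3 -m crank '{"deltas":[[8,[0.2,0,0],[0,0,0]],[8,[0.2,0,0],[0,0,0]],[8,[0.2,0,0],[0,0,0]],[8,[0.2,0,0],[0,0,0]],[8,[0.2,0,0],[0,0,0]],[8,[0.2,0,0],[0,0,0]],[8,[0.2,0,0],[0,0,0]],[8,[0.2,0,0],[0,0,0]],[8,[0.2,0,0],[0,0,0]],[8,[0,0,0],[0,0,0]]]}'
python3 -m crank '{"deltas":[[8,[0.1,0,0],[0,0,0]],[8,[0.1,0,0],[0,0,0]],[8,[0.1,0,0],[0,0,0]],[8,[0.1,0,0],[0,0,0]],[8,[0.1,0,0],[0,0,0]],[8,[0.1,0,0],[0,0,0]],[8,[0.1,0,0],[0,0,0]],[8,[0,0,0],[0,0,0]],[8,[0,0,0],[0,0,0]],[8,[0,0,0],[0,0,0]]]}'
python3 plan.py .15; python3 -c "
from plant import readout;print(readout.state()['torque'])"
```

```text
t: 22.9
tool_pos: [0.4726, -0.3701, 0.1687]
orientation: [-179.9, 34.9, 82.0]
ft_force: [0.3, -1.0, -0.9]
opening: 0.0149
gripper_force: 58.8
t: 23.73
tool_pos: [0.4742, -0.3574, 0.1596]
orientation: [-180.0, 35.0, 81.9]
ft_force: [-0.5, -0.5, -1.1]
opening: 0.0148
gripper_force: 58.8
pos [ 0.4742 -0.3574  0.1596] ori [-179.9982   34.9914   81.8623] J [  8.7855  31.481    8.6515 122.7199  58.5555  36.0202 -43.6343] F [-0.464  -0.5459 -1.0796]
target [ 0.4566 -0.472   0.241 ] d tool units [-5.668  -0.0513 -0.0071] rot units [ 0.0085 -0.0014  0.0126]
origin rel mouth (tube lateral: x,side,down) [-8.3016  0.9945  0.146 ]
[ 0.69780645 -0.07581788 -0.03977718]
```

```bash
python3 -m crank '{"deltas":[[8,[0.04,0,0],[0,0,0]],[8,[0.04,0,0],[0,0,0]],[8,[0.04,0,0],[0,0,0]],[8,[0.04,0,0],[0,0,0]],[8,[0.04,0,0],[0,0,0]],[8,[0.04,0,0],[0,0,0]],[8,[0.04,0,0],[0,0,0]],[8,[0.04,0,0],[0,0,0]],[8,[0,0,0],[0,0,0]],[8,[0,0,0],[0,0,0]]]}'
python3 plan.py .15
```

```text
t: 24.57
tool_pos: [0.4748, -0.3523, 0.1559]
orientation: [180.0, 35.1, 81.8]
ft_force: [-0.4, -2.9, 3.1]
opening: 0.015
gripper_force: 59.1
pos [ 0.4748 -0.3523  0.1559] ori [179.987   35.1271  81.7533] J [  8.1134  31.8445   8.7363 122.9698  58.8503  36.023  -44.7875] F [-0.3902 -2.9084  3.058 ]
target [ 0.4566 -0.472   0.241 ] d tool units [-5.9203 -0.0343  0.0029] rot units [ 0.0006  0.0212 -0.0023]
origin rel mouth (tube lateral: x,side,down) [-1.9565  0.9074  0.3989]
```

```bash
python3 -m crank '{"deltas":[[8,[0.03,0,0],[0,0,0]],[8,[0.03,0,0],[0,0,0]],[8,[0.02,0,0],[0,0,0]],[8,[0,0,0],[0,0,0]],[8,[0,0,0],[0,0,0]],[8,[0,0,0],[0,0,0]],[8,[0,0,0],[0,0,0]],[8,[0,0,0],[0,0,0]],[8,[0,0,0],[0,0,0]],[8,[0,0,0],[0,0,0]]]}'
python3 plan.py .15
```

```text
t: 25.4
tool_pos: [0.4747, -0.3523, 0.1559]
orientation: [180.0, 35.3, 81.7]
ft_force: [-1.1, -6.3, 6.9]
opening: 0.0149
gripper_force: 59.3
pos [ 0.4747 -0.3523  0.1559] ori [179.9764  35.2939  81.6637] J [  7.9712  31.9096   8.823  122.9885  58.9844  36.1181 -45.0719] F [-1.0981 -6.277   6.8942]
target [ 0.4566 -0.472   0.241 ] d tool units [-5.9217 -0.0235  0.0177] rot units [-0.0063  0.049  -0.0145]
origin rel mouth (tube lateral: x,side,down) [-1.8753  0.922   0.65  ]
```

```bash
python3 -m crank '{"deltas":[[8,[0.05,0,0],[0,0,0]],[8,[0.05,0,0],[0,0,0]],[8,[0.05,0,0],[0,0,0]],[8,[0.05,0,0],[0,0,0]],[8,[0,0,0],[0,0,0]],[8,[0,0,0],[0,0,0]],[8,[0,0,0],[0,0,0]],[8,[0,0,0],[0,0,0]],[8,[0,0,0],[0,0,0]],[8,[0,0,0],[0,0,0]]]}'
python3 plan.py .15
python3 - <<'E'
from h import *
t=read_camera("top");s=read_camera("side")
b=lambda im:np.clip(im[:,:,::-1].astype(float)*1.5,0,255).astype(np.uint8)
g=lambda im,x,y,w,h,k:cv2.resize(im[y:y+h,x:x+w],None,fx=k,fy=k,interpolation=cv2.INTER_CUBIC)
cv2.imwrite("pics/i.png",b(g(s,360,130,60,45,12)))
E
```

```text
t: 26.23
tool_pos: [0.4746, -0.3523, 0.1559]
orientation: [180.0, 35.7, 81.4]
ft_force: [-1.3, -11.2, 14.9]
opening: 0.0146
gripper_force: 59.8
pos [ 0.4746 -0.3523  0.1559] ori [179.951   35.7348  81.4475] J [  7.5929  32.0679   9.061  123.0279  59.3121  36.3738 -45.7667] F [ -1.3204 -11.1665  14.9084]
target [ 0.4566 -0.472   0.241 ] d tool units [-5.9198  0.0002  0.0619] rot units [-0.0229  0.1225 -0.0438]
origin rel mouth (tube lateral: x,side,down) [-1.7961  1.0106  1.1869]
```

View pics/i.png

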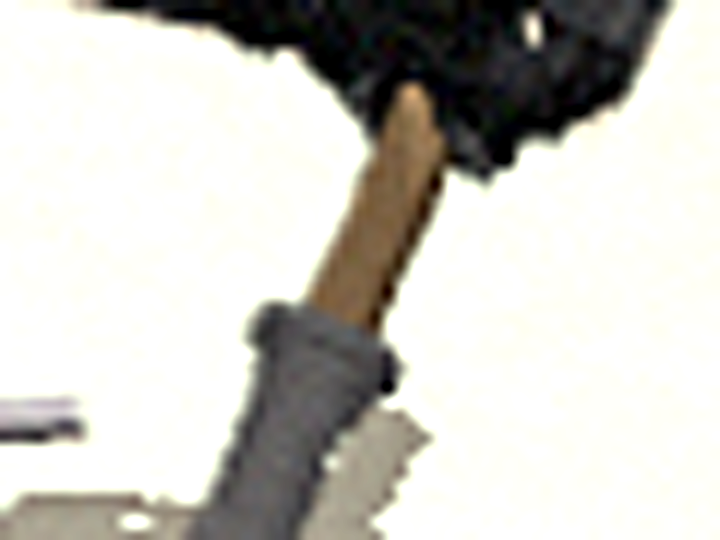

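The collar is flush on the rim (enlarged px about (325,345)) and won't advance under about 18 N, so the rod is seated. I'll draw it out along the axis.

```bash
python3 -m crank '{"deltas":[[8,[-0.15,0,0],[0,0,0]],[8,[-0.15,0,0],[0,0,0]],[8,[-0.25,0,0],[0,0,0]],[8,[-0.3,0,0],[0,0,0]],[8,[-0.3,0,0],[0,0,0]],[8,[-0.3,0,0],[0,0,0]],[8,[-0.3,0,0],[0,0,0]],[8,[-0.3,0,0],[0,0,0]],[8,[-0.3,0,0],[0,0,0]],[8,[-0.3,0,0],[0,0,0]]]}'
python3 -m crank '{"deltas":[[8,[-0.4,0,0],[0,0,0]],[8,[-0.4,0,0],[0,0,0]],[8,[-0.4,0,0],[0,0,0]],[8,[-0.4,0,0],[0,0,0]],[8,[-0.4,0,0],[0,0,0]],[8,[-0.4,0,0],[0,0,0]],[8,[-0.4,0,0],[0,0,0]],[8,[-0.4,0,0],[0,0,0]],[8,[-0.4,0,0],[0,0,0]],[8,[-0.4,0,0],[0,0,0]]]}'
python3 plan.py .15
```

```text
t: 27.17
tool_pos: [0.4681, -0.3995, 0.1894]
orientation: [180.0, 35.0, 81.9]
ft_force: [0.3, 0.9, -1.6]
opening: 0.0147
gripper_force: 58.8
t: 28.0
tool_pos: [0.4561, -0.4806, 0.2467]
orientation: [-180.0, 35.0, 81.9]
ft_force: [0.3, -0.4, -0.9]
opening: 0.0148
gripper_force: 58.8
pos [ 0.4561 -0.4806  0.2467] ori [-179.9673   34.9766   81.8595] J [ 22.0862  25.9079   7.7725 114.7337  51.7281  38.2663 -20.7785] F [ 0.3114 -0.3822 -0.8934]
target [ 0.4566 -0.472   0.241 ] d tool units [ 0.4121 -0.0324 -0.0116] rot units [ 0.0031 -0.0039  0.0122]
origin rel mouth (tube lateral: x,side,down) [-160.3088    0.7355    0.2673]
```

```bash
python3 -m crank '{"deltas":[[8,[0,0,0],[0,1,0]],[8,[0,0,0],[0,1,0]],[8,[0,0,0],[0,1,0]],[8,[0,0,0],[0,1,0]],[8,[0,0,0],[0,1,0]],[8,[0,0,0],[0,0.83,0]],[8,[0,0,0],[0,0,0.8]],[8,[0,0,0],[0,0,0.9]],[8,[0,0,0],[0,0,0.9]],[8,[0,0,0],[0,0,0.9]]]}'
python3 -m crank '{"deltas":[[8,[0,0,0],[0,0,0.9]],[8,[0,0,0],[0,0,0.9]],[8,[0.5,-0.37,0],[0,0,0]],[8,[0.79,-0.59,0],[0,0,0]],[8,[0.79,-0.59,0],[0,0,0]],[8,[0.79,-0.59,0],[0,0,0]],[8,[0.79,-0.59,0],[0,0,0]],[8,[0.79,-0.59,0],[0,0,0]],[8,[0.79,-0.59,0],[0,0,0]],[8,[0.79,-0.59,0],[0,0,0]]]}'
python3 -m crank '{"deltas":[[8,[0.79,-0.59,0],[0,0,0]],[8,[0.79,-0.59,0],[0,0,0]],[8,[0.79,-0.59,0],[0,0,0]],[8,[0.79,-0.59,0],[0,0,0]],[8,[0.79,-0.59,0],[0,0,0]],[8,[0.79,-0.59,0],[0,0,0]],[8,[0.79,-0.59,0],[0,0,0]],[8,[0.79,-0.59,0],[0,0,0]],[8,[0.79,-0.59,0],[0,0,0]],[8,[0.79,-0.59,0],[0,0,0]]]}'
python3 -m crank '{"deltas":[[8,[0.79,-0.59,0.2],[0,0,0]],[8,[0.79,-0.59,0.2],[0,0,0]],[8,[0.79,-0.59,0.3],[0,0,0]],[8,[0.79,-0.59,0.3],[0,0,0]],[8,[0.79,-0.59,0.3],[0,0,0]],[8,[0.79,-0.59,0.3],[0,0,0]],[8,[0.79,-0.59,0.3],[0,0,0]],[8,[0.79,-0.59,0.2],[0,0,0]],[8,[0.79,-0.59,0.2],[0,0,0]],[8,[0.5,-0.4,0.2],[0,0,0]]]}'
python3 - <<'E'
from h import *
st=readout.state();R=Ro.from_euler("xyz",st["orientation"],degrees=True).as_matrix();p=st["tool_pos"]
tip=p-.0162*R[:,2]+.185*R[:,0];print(p,st["orientation"],tip,R.T@(np.array([.613,.3254,.12])-tip)/.025)
E
```

```text
t: 28.83
tool_pos: [0.4556, -0.4808, 0.2462]
orientation: [-180.0, 0.0, 60.5]
ft_force: [-0.2, 0.2, -1.1]
opening: 0.0148
gripper_force: 58.9
t: 29.67
tool_pos: [0.4665, -0.29, 0.2464]
orientation: [-180.0, 0.0, 50.2]
ft_force: [0.5, 0.1, -0.8]
opening: 0.0144
gripper_force: 58.9
t: 30.5
tool_pos: [0.4798, -0.0444, 0.2465]
orientation: [-180.0, 0.0, 50.3]
ft_force: [0.5, 1.7, -1.0]
opening: 0.0147
gripper_force: 58.9
t: 31.33
tool_pos: [0.4927, 0.1948, 0.1839]
orientation: [-179.9, -0.1, 50.4]
ft_force: [0.3, 0.5, -0.7]
opening: 0.0153
gripper_force: 58.8
[0.49265647 0.1948019  0.18392015] [-1.79949393e+02 -7.41600767e-02  5.03985655e+01] [0.61058103 0.3373185  0.20035958] [-0.30980894  0.38128565  3.21364932]
```

```bash
python3 -m crank '{"deltas":[[8,[-0.1,0.13,0.3],[0,0,0]],[8,[-0.2,0.25,0.4],[0,0,0]],[8,[0,0,0.4],[0,0,0]],[8,[0,0,0.4],[0,0,0]],[8,[0,0,0.4],[0,0,0]],[8,[0,0,0.3],[0,0,0]],[8,[0,0,0],[0,0,0]],[8,[0,0,0],[0,0,0]],[8,[0,0,0],[0,0,0]],[8,[0,0,0],[0,0,0]]]}'
cat > fin.py <<'E'
from h import *
np.set_printoptions(precision=4,suppress=True)
st=readout.state();R=Ro.from_euler("xyz",st["orientation"],degrees=True).as_matrix();p=st["tool_pos"]
tip=p-.0162*R[:,2]+.185*R[:,0];print(p,st["orientation"],tip,R.T@(np.array([.613,.3254,.12])-tip)/.025)
b=lambda im:np.clip(im[:,:,::-1].astype(float)*1.5,0,255).astype(np.uint8)
for n in("top","side"):
    im=read_camera(n);cv2.imwrite(f"pics/f_{n}.png",im[:,:,::-1]);u,v=np.round(proj(n,tip)[0]).astype(int)
    print(n,proj(n,tip),proj(n,[.613,.3254,.095]))
    cv2.imwrite(f"pics/fc_{n}.png",b(cv2.resize(im[v-30:v+30,u-20:u+20],None,fx=10,fy=10,interpolation=cv2.INTER_CUBIC)));print(u-20,v-30)
cv2.imwrite("pics/fc.png",np.hstack([cv2.imread("pics/fc_top.png"),cv2.imread("pics/fc_side.png")]))
E
python3 fin.py
```

```text
t: 32.17
tool_pos: [0.4965, 0.1799, 0.1292]
orientation: [180.0, -0.1, 50.1]
ft_force: [-0.1, -0.4, -1.3]
opening: 0.0153
gripper_force: 58.9
[0.4965 0.1799 0.1292] [179.976   -0.0596  50.0706] [0.6152 0.3218 0.1456] [ 0.053  -0.1604  1.0254]
top [[200.3783 214.6471]] [[204.6113 219.0577]]
180 185
side [[231.0754 307.5553]] [[234.3294 324.7038]]
211 278
```

```bash
python3 -m crank '{"deltas":[[8,[0.05,-0.16,0],[0,0,0]],[8,[0,0,0.2],[0,0,0]],[8,[0,0,0.3],[0,0,0]],[8,[0,0,0.3],[0,0,0]],[8,[0,0,0.2],[0,0,0]],[8,[0,0,0],[0,0,0]],[8,[0,0,0],[0,0,0]],[8,[0,0,0],[0,0,0]],[8,[0,0,0],[0,0,0]],[8,[0,0,0],[0,0,0]]]}'
python3 fin.py
python3 - <<'E'
from h import *
st=readout.state();R=Ro.from_euler("xyz",st["orientation"],degrees=True).as_matrix();p=st["tool_pos"]
tip=p-.0162*R[:,2]+.185*R[:,0]
for n in C:
    a=cv2.imread(f"pics/{n}0.png").astype(int);b=cv2.imread(f"pics/f_{n}.png").astype(int)
    D=np.abs(a-b).sum(2).astype(np.float32)
    s=np.arange(-40,25,2.)/1000;o=np.arange(-12,13,2.)/1000
    print(n)   # rows: distance past the nominal tip, columns: sideways, in mm at rod height
    pts=np.array([[tip+i*R[:,0]+j*R[:,1] for j in o] for i in s]);q=proj(n,pts.reshape(-1,3)).astype(np.float32).reshape(len(s),len(o),2)
    V=cv2.remap(D,q[...,0].copy(),q[...,1].copy(),cv2.INTER_LINEAR)
    for i,r_ in zip(s,V):print("%4d"%(i*1000),*["%4d"%k for k in r_])
E
```

```text
t: 33.1
tool_pos: [0.494, 0.1832, 0.104]
orientation: [180.0, -0.0, 50.1]
ft_force: [-0.3, 0.5, -1.3]
opening: 0.0148
gripper_force: 58.9
[0.494  0.1832 0.104 ] [179.9861  -0.0287  50.0591] [0.6128 0.3251 0.1203] [ 0.0157 -0.0011  0.0133]
top [[201.8667 217.4838]] [[204.6113 219.0577]]
182 187
side [[232.9452 317.0039]] [[234.3294 324.7038]]
213 287
side
 -40  116  127  118   89   48   95  110  119   77   51   54   50   51
 -38  100   52   41   87   57   43   72   55   34   31   40   51   53
 -36   68    7   25   57   53  116  126  128   54   30   21   51   56
 -34  107   40   35   46   40   87  142  157   94   36   40   47   54
 -32  127   92   53   31   49  106  165  147   75   23   22   28   51
 -30  115   88   47   33   34  108  152  132   48   29   40   24   38
 -28  116   75   68   82   33   53  105  101   42   17   42   37   33
 -26  124  121   85   58   40   92  165  114   25   17   27   32   21
 -24  118  122   81   48   28  112  156  135   59   30   21   27   28
 -22  120   94   64   41   52  125  185  139   72   17   30   40   41
 -20  117  120   65   30   46   98  129  11
[... 3180 characters left out ...]

   6   44   49   48   48   47   54   52   47   51   51   50   46   47
   8   45   44   46   49   48   54   50   48   51   51   45   40   41
  10   34   33   42   49   49   46   47   47   48   45   41   37   38
  12   37   35   38   41   42   41   45   43   41   36   33   31   33
  14   39   38   31   33   34   36   39   38   36   33   31   33   34
  16   33   39   35   30   32   33   36   38   36   34   41   36   34
  18   37   40   37   34   34   35   33   38   38   33   36   36   38
  20   34   35   38   35   26   35   36   41   37   35   35   35   36
  22   35   33   34   38   31   34   39   36   34   35   34   33   34
  24   34   31   32   34   35   32   33   31   34   33   33   35   33
```

The side view puts the tip within 1 mm of its nominal place, 25 mm above the middle of the window. The arm is still, so I'm handing in.

```bash
python3 -c "
from plant import r;print(r.hand_in())"
```

```text
the job is handed in; nothing more can be done
None
```

The job is handed in at about 33 s: the can's label faces the scanner to within about 2°, the rod seated in the guide tube and was drawn out, and it is now held still and level with its tip about 25 mm above the middle of the reading window.

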